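# Unlid a bit tub and scan the label inside

### The arm

A 6-joint arm with a two-finger parallel gripper is mounted at the origin on the work surface. World frame = base frame: x ahead of the robot, y to its left, z up, the work surface at z = 0. Lengths are in m, angles in rad, forces in N, time in s.
With the tool pointing down it reaches from about 0.35 to 0.95 m from the base axis. Payload 17.4 kg.
Tool frame: the origin (TCP) lies at the very end of the fingers, on their centre line; the grasp point (between the pads) lies 19 mm behind it; z points along the fingers, y is the line along which they close (so a half turn about z gives the same grasp; the last joint's range is limited). The gripper opens to 93 mm and grips with 3 to 60 N. Pads are 15 mm wide; open, the fingers measure 128 mm over their backs; the gripper's body (75 mm by 188 mm) begins 65 mm behind the grasp point.
Start: joints at [-0.038, 0.116, 1.442, -0, 1.584, -0.038], TCP at [0.675, -0, 0.219] pointing down, gripper open.
Joint ranges: [-2.83, 2.83], [-0.83, 2.19], [0.07, 2.5], [-1.14, 4.28], [0.01, 3], [-2.97, 2.97]. Speed limits (rad/s): [1.89, 1.89, 2.22, 3.14, 3.14, 3.14].

### API

Orientations are given as [roll, pitch, yaw] about the fixed x, y, z axes, in that order (R = Rz(yaw) Ry(pitch) Rx(roll)).
In Python, from station import * gives the robot as it stands. The module is installed in compiled form; this text tells all that it offers.
- The arm moves only by the shell command python3 -m inch 'ROWS' [OPENING] [FORCE]. ROWS is a JSON object of lists of equal length, an entry for each row: "linear": the shift along the tool's x, y, z in m, a list of three; "yaw": the turn about the tool's z in degrees. In form: {"linear": [[dx, dy, dz], ...], "yaw": [yaw, ...]}. A call has 1 to 20 rows; each row is the pose to reach, as a shift and turn from the pose commanded when the call began, along the tool's axes at that moment; what a row does not reach only later rows make up. A row lasts 1/12 s, in which the tool goes at most 41.7 mm and 7.16 degrees, less where a joint would pass 70% of its speed; a pose out of reach is approached as far as the arm can. A call with a gripper value outside its range is refused whole. OPENING is the closure, from 0 (fully open) to 1 (shut), set as the call begins (- or left out, the last holds). The fingers move at their own pace and stop on an object; FORCE is the grip in N (left out, the last holds). Time passes only in rows, so rows that repeat a pose let the fingers close. It gives the time, the measured TCP pose, the force, the opening and the grip force at its end, in the units of the state.
- state(): the state, without advancing time (a new reading comes with each control period).
- read_camera(name): name is "scene" or "side" or "wrist"; returns the picture (384x512x3 uint8, red, green, blue); there is no depth.
- camera_info(name): a dict with "mtx" (3x3 intrinsics, pixels), "R" (3x3) and "t" (3): a world point X has camera coordinates R X + t. Camera axes: x right, y down, z forward; pixel columns grow to the right and rows downward; lengths in m; the calibration is good to about 2 mm. The wrist camera is an equidistant fisheye: a pixel r from the principal point sees the ray r / f radians off the axis. A picture is of the moment at which its call begins: read the wrist's pose just before it. camera_info takes no time and is no camera call; for the wrist camera it gives the pose at the moment of the call.
- job_done(): hands the job in; it is judged then, once.
The state is a dict: "time": time; "q": joint angles; "dq": joint speeds; "tau": joint torques, N m; "ee_pos": TCP position; "tcp_rot": TCP orientation; "wrist_force": force on the tool from outside, world axes, zero at the start; "moment": the same for the moment, N m; "opening": opening from 0.0 (shut) to 1.0 (fully open); "gripper_force": force on a finger pad.
Only numpy, scipy, OpenCV 4.12 (cv2) and the standard library are available. Lean on these libraries where they do the work, as an engineer would, in place of code of your own. Each camera call takes 0.05 s, during which the arm holds its last target. There are 200 camera calls.

### The job

Tip the lid of the grey tub up by its pull tab by some 20 degrees while its far edge still rests on the tub's far rim, then lift it off and lay it gently flat on the bench, right way up. Then pick up the code reader, hold its window still for about a second 6 to 13 cm straight above the barcode label inside the open tub, and stand it gently back, upright, at the middle of its rubber mat. Leave the tub where it stands and do not disturb the carton, the electric screwdriver or the can.

Things in the scene. Friction and masses are not known exactly. Their poses are not given: they have to be found in the camera images.
- tub: Open rectangular grey plastic tub, 140 (x) x 106 (y) x 75 mm high, walls 3 mm, loose, about 1.3 kg. Filled to 48 mm with white foam; 8 steel bits stand 12 mm out of the foam along its long sides. Origin at the centre of its underside, z up. At the start the lid sits on it with the lid's axes along the tub's.
- lid: Loose grey plastic lid, 151 (x) x 117 (y) x 14 mm high, 0.12 kg: a 4 mm plate with a 3 mm thick skirt hanging 10 mm below it, outside the tub's rim with 2.5 mm play all round. Origin at the centre of the skirt's lower edge, z up (plate from z = 10 to 14 mm); 65 mm above the tub's origin when seated. A pull tab sticks out of the middle of its short -x side.
- tab (a point): Centre of the lid's pull tab: a horizontal block 32 mm wide (along the lid's y) and 10 mm thick, sticking out 31 mm beyond the lid's -x edge, its top flush with the lid's top. The point lies 90.5 mm from the lid's centre along its -x, 9 mm above the skirt's lower edge, 5 mm under the tab's top. 
- lid_far_edge (a point): Middle of the lid's far short side (away from the tab), on the plate's underside where it rests on the rim: 70 mm along the lid's +x, 10 mm above its origin.
- tub_far_rim (a point): Middle of the tub's far (+x) rim, top edge, where lid_far_edge lies when the lid is seated: 70 mm along the tub's +x, 75 mm above its underside.
- label (a point): Centre of the barcode label, white paper 56 x 36 mm with black bars, lying face up on the foam in the middle of the tub, 48.5 mm above the tub's underside (26.5 mm below the rim); hidden until the lid is off.
- mat: Black rubber mat, fixed, 140 (x) x 120 (y) x 4 mm high; origin at the centre of its underside. The code reader stands on it.
- scanner: Code reader, plastic, white head and black grip, 0.22 kg, 135 mm high, standing upright on its head: head 64 (x) x 50 (y) x 36 mm high at the bottom, upright grip 34 (x) x 30 (y) mm above it, from 36 to 135 mm. Origin at the centre of the underside, which is the reading window; it reads along its own -z (straight down as it stands).
- carton: Bystander: small cardboard carton, 70 x 100 x 40 mm high, loose; origin at the centre of its underside.
- driver: Bystander: electric screwdriver, black, 160 mm long and 38 mm thick, lying along its x; loose; origin under its middle.
- can: Bystander: aluminium can with a paper band, 54 mm across, 75 mm high, loose; origin at the centre of its underside.

How it is judged:
On the way, in this order (a step that is already met when the one before it is completed fails the run):
1. the lid is tipped up by more than 15 degrees (0.26 rad) with its far edge still within 25 mm of the tub's far rim (angle between lid's own z axis and vertical above 0.26 rad and distance between lid_far_edge and tub_far_rim below 0.025 m and angle between tub's own z axis and vertical below 0.08 rad), for 0.1 s.
2. the lid lies flat and right way up on the bench, let go (height (world z) of lid below 0.015 m and angle between lid's own z axis and vertical below 0.08 rad and linear speed of lid below 0.03 m/s and contact force between the fingers and lid below 0.05 N), for 0.2 s.
3. the reader is still for 0.8 s (under 0.03 m/s, 0.25 rad/s), upright within 0.25 rad, window 55 to 135 mm above the label, its sight line within 20 mm of the label centre in x and y; lid on bench (z of label in the frame of scanner between -0.135 and -0.055 m and x of label in the frame of scanner between -0.02 and 0.02 m and y of label in the frame of scanner between -0.02 and 0.02 m and angle between scanner's own z axis and vertical below 0.25 rad and linear speed of scanner below 0.03 m/s and angular speed of scanner below 0.25 rad/s and height (world z) of lid below 0.015 m), for 0.8 s.
At the end, for the whole second after the job is handed in: The lid lies flat on the bench, right way up (tilt under 0.08 rad, origin under 15 mm high) and at rest; the reader stands upright (tilt under 0.08 rad) and at rest on its mat, within 35 mm of the mat's centre; the tub stands level within 40 mm of where it was (height (world z) of lid below 0.015 m and angle between each of lid, scanner's own z axis and vertical below 0.08 rad and linear speed of each of lid, scanner below 0.03 m/s and horizontal distance between scanner and mat below 0.035 m and height (world z) of scanner below 0.012 m and distance of tub from where it was at the start of the episode below 0.04 m and angle between tub's own z axis and vertical below 0.05 rad); the robot touches nothing.
It fails at once if the carton, the electric screwdriver or the can is moved by more than 30 mm (distance of any of carton, driver, can from where it was at the start of the episode above 0.03 m).
It fails at once if the lid is dropped or thrown (faster than 0.8 m/s and not in the fingers) (contact force between the fingers and lid below 0.01 N and linear speed of lid above 0.8 m/s).
It fails at once if the reader is dropped or thrown (faster than 0.8 m/s and not in the fingers) (contact force between the fingers and scanner below 0.01 N and linear speed of scanner above 0.8 m/s).
It also fails if it takes over 67 s, if anything falls off the work surface, if the arm or the gripper's body presses on something with over 40 N, if the wrist force passes 120 N, or if a joint passes its speed limit or range.

## Working session

There is one attempt and no reset: what is moved stays moved. The work goes in short steps, Python scripts to look and compute and a shell command to move; the robot and the scene stay as the last step left them, time stands still between calls to the robot, and variables do not carry over. Pictures are saved under pics/ and viewed, at most 12 in all, crops included, and the job is handed in when it is done.

```bash
mkdir -p pics
python3 - <<'E'
from station import *
import cv2,numpy as np
s=state();print(s)
ims=[read_camera(n) for n in("scene","side")]
for n,i in zip(("scene","side"),ims):
    cv2.imwrite(f"pics/{n}0.png",cv2.cvtColor(i,cv2.COLOR_RGB2BGR)); c=camera_info(n);print(n,c)
c=np.hstack(ims); cv2.imwrite("pics/both0.png",cv2.cvtColor(cv2.resize(c,(800,300)),cv2.COLOR_RGB2BGR))
E
```

```text
{'time': 0.0, 'q': array([-3.77944857e-02,  1.16458780e-01,  1.44229436e+00, -3.26319358e-05,
        1.58398102e+00, -3.78333564e-02]), 'dq': array([ 0.00036317, -0.00135382, -0.00181278, -0.00058737, -0.00071729,
        0.00097244]), 'tau': array([-2.39607485e-03, -7.21266031e+01, -6.22611737e+01,  7.77577632e-02,
        2.38535833e-02, -2.17692599e-05]), 'ee_pos': array([ 6.74786952e-01, -7.02532740e-06,  2.17905455e-01]), 'tcp_rot': array([-3.14045073e+00, -1.05704622e-05,  1.57083478e+00]), 'wrist_force': array([-0.62673085,  0.24318194,  0.71157447]), 'moment': array([ 0.00503173,  0.02204918, -0.00513447]), 'gripper_force': 0.0, 'opening': 1.0023594001579446}
scene {'mtx': array([[440.14579744,   0.        , 248.96874172],
       [  0.        , 440.14579744, 185.83478417],
       [  0.        ,   0.        ,   1.        ]]), 'R': array([[-2.36908832e-01,  9.71531876e-01, -1.37368747e-04],
       [ 7.13206160e-01,  1.73819883e-01, -6.79060838e-01],
       [-6.59705373e-01, -1.60973482e-01, -7.34081984e-01]]), 't': array([ 0.18853545, -0.36909256,  1.53601022])}
side {'mtx': array([[454.41576595,   0.        , 246.47004047],
       [  0.        , 454.41576595, 197.33963394],
       [  0.        ,   0.        ,   1.        ]]), 'R': array([[ 0.94667468, -0.32204432, -0.00972101],
       [-0.16268446, -0.45174559, -0.87718852],
       [ 0.27810215,  0.83199362, -0.48004772]]), 't': array([-0.61565365,  0.17329022,  0.91744922])}
```

View pics/scene0.png

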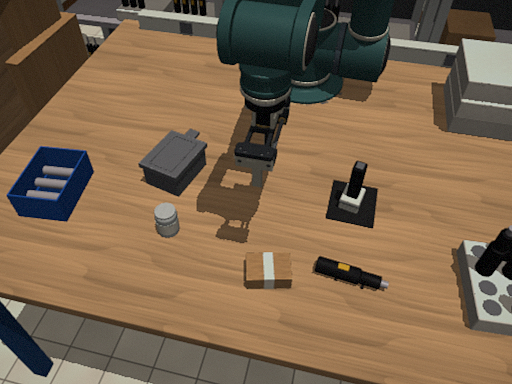

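View pics/side0.png

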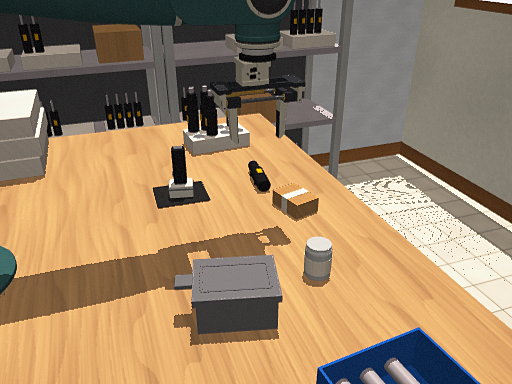

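The scene view shows the lid at (175,150) with its tab at (192,134), the reader at (354,185) on its mat at (352,203), the can at (167,220), the carton at (268,270) and the driver at (348,272). The side view shows the lid top at about (191–282, 257–299), its tab at (183,281) and the reader at (180,172).

```bash
cat > h.py <<'E'
from station import *
import cv2,numpy as np
def ray(n,uv,c=None):
    c=c or camera_info(n); m=c["mtx"]; d=np.array([(uv[0]-m[0,2])/m[0,0],(uv[1]-m[1,2])/m[1,1],1.])
    if n=="wrist":
        r=np.hypot(d[0],d[1]); d=np.array([d[0]/r*np.sin(r),d[1]/r*np.sin(r),np.cos(r)]) if r>1e-9 else d
    R=c["R"]; return -R.T@c["t"], R.T@d
def cast(n,uv,z,c=None):
    o,d=ray(n,uv,c); return o+d*(z-o[2])/d[2]
def proj(n,X,c=None):
    c=c or camera_info(n); return cv2.projectPoints(np.float64(X).reshape(-1,1,3),cv2.Rodrigues(c["R"])[0],c["t"],c["mtx"],None)[0].reshape(-1,2)
E
python3 - <<'E'
from h import *
for n,ps in {"side":[(192,262),(276,257),(282,293),(192,299)],"scene":[(177,132),(207,150),(174,179),(141,163)]}.items():
    for p in ps: print(n,p,cast(n,p,.079).round(3))
print("tab",cast("side",(183,281),.079),cast("scene",(192,134),.079))
for p in [(333,183),(378,187),(375,224),(327,218)]: print("mat sc",cast("scene",p,.004).round(3))
for p in [(153,188),(202,180),(210,199),(161,207)]: print("mat si",cast("side",p,.004).round(3))
a=cv2.imread("pics/side0.png");b=cv2.imread("pics/scene0.png")
k=lambda i,x,y,w,h:cv2.resize(i[y:y+h,x:x+w],(400,300),interpolation=cv2.INTER_CUBIC)
cv2.imwrite("pics/crop1.png",np.vstack([np.hstack([k(a,165,245,128,96),k(b,125,115,96,72)]),np.hstack([k(a,140,140,80,80*3//4+0),k(b,316,155,80,75*80//100)])]))
E
```

```text
side (192, 262) [ 0.475 -0.206  0.079]
side (276, 257) [ 0.627 -0.243  0.079]
side (282, 293) [ 0.598 -0.341  0.079]
side (192, 299) [ 0.452 -0.305  0.079]
scene (177, 132) [ 0.453 -0.29   0.079]
scene (207, 150) [ 0.504 -0.187  0.079]
scene (174, 179) [ 0.626 -0.235  0.079]
scene (141, 163) [ 0.592 -0.338  0.079]
tab [ 0.44775896 -0.25408602  0.079     ] [ 0.45136786 -0.2465064   0.079     ]
mat sc [0.472 0.156 0.004]
mat sc [0.459 0.276 0.004]
mat sc [0.588 0.274 0.004]
mat sc [0.598 0.155 0.004]
mat si [0.466 0.266 0.004]
mat si [0.606 0.268 0.004]
mat si [0.599 0.15  0.004]
mat si [0.469 0.152 0.004]
```

View pics/crop1.png

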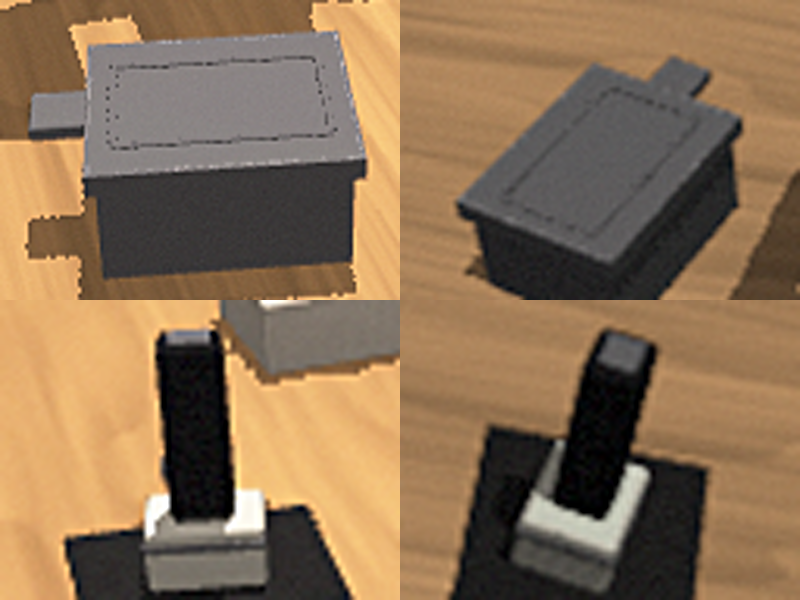

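The crop shows the lid's corners, the tab's end and the reader's grip top clearly. I'll cast those.

Run:
```python
from h import *
L={}
for n,s,o,ps,t in [("side",3.125,(165,245),[(88,45),(336,33),(368,157),(84,177)],[(33,94),(30,131)]),("scene",4.167,(125,115),[(192,66),(340,125),(212,262),(58,208)],[(268,57),(310,72)])]:
    f=lambda p,z:cast(n,np.array(p)/s+o-.35,z)
    P=np.array([f(p,.079) for p in ps]);T=np.mean([f(p,.079) for p in t],0)
    r=cv2.minAreaRect(P[:,:2].astype(np.float32)*1000)
    print(n,P.mean(0).round(4),"tabend",T.round(4),r, np.degrees(np.arctan2(*(P.mean(0)-T)[1::-1])))
    print(P.round(4))
for n,o,tp,hd in [("side",(140,140),[(157,45),(168,30),(215,32),(222,47)],[(148,240),(268,238)]),("scene",(316,155),[(195,68),(213,32),(257,45),(243,82)],[(118,222),(207,252),(250,170)])]:
    print(n,np.mean([cast(n,np.array(p)/5+o-.35,.139) for p in tp],0).round(4),[cast(n,np.array(p)/5+o-.35,.139).round(3) for p in tp],[cast(n,np.array(p)/5+o-.35,.04).round(3) for p in hd])
```

```text
side [ 0.537 -0.272  0.079] tabend [ 0.4344 -0.248   0.079 ] ((537.2123413085938, -271.0474853515625), (116.39444732666016, 150.92562866210938), 76.55144500732422) -13.122191252852947
[[ 0.4782 -0.1971  0.079 ]
 [ 0.6222 -0.2354  0.079 ]
 [ 0.5971 -0.3452  0.079 ]
 [ 0.4503 -0.3101  0.079 ]]
scene [ 0.5386 -0.2697  0.079 ] tabend [ 0.4343 -0.2465  0.079 ] ((537.861328125, -267.5362854003906), (118.61669158935547, 151.31764221191406), 77.53040313720703) -12.535268047425875
[[ 0.4512 -0.3091  0.079 ]
 [ 0.4841 -0.1949  0.079 ]
 [ 0.6202 -0.2328  0.079 ]
 [ 0.5989 -0.3418  0.079 ]]
side [0.5349 0.2063 0.139 ] [array([0.517, 0.204, 0.139]), array([0.526, 0.222, 0.139]), array([0.549, 0.211, 0.139]), array([0.548, 0.189, 0.139])] [array([0.499, 0.182, 0.04 ]), array([0.559, 0.163, 0.04 ])]
scene [0.5321 0.2107 0.139 ] [array([0.544, 0.196, 0.139]), array([0.517, 0.203, 0.139]), array([0.521, 0.224, 0.139]), array([0.548, 0.219, 0.139])] [array([0.559, 0.177, 0.04 ]), array([0.569, 0.222, 0.04 ]), array([0.508, 0.239, 0.04 ])]
```

```bash
python3 -m inch '{"linear":[[-0.03,-0.026,0],[-0.06,-0.052,0],[-0.09,-0.08,0],[-0.12,-0.105,0],[-0.15,-0.13,0],[-0.18,-0.16,0],[-0.21,-0.19,0],[-0.235,-0.21,0],[-0.25,-0.225,0],[-0.25,-0.225,0],[-0.25,-0.225,0],[-0.25,-0.225,0],[-0.25,-0.225,0],[-0.25,-0.225,0],[-0.25,-0.225,0],[-0.25,-0.225,0]],"yaw":[-7,-14,-21,-28,-35,-42,-49,-56,-63,-70,-75,-77,-77,-77,-77,-77]}' 0 5
python3 - <<'E'
from h import *
i=read_camera("wrist");c=camera_info("wrist");print(c,state()["ee_pos"],state()["tcp_rot"])
cv2.imwrite("pics/w1.png",cv2.cvtColor(i,cv2.COLOR_RGB2BGR))
print("can",cast("scene",(167,232),0),"carton",cast("scene",(268,262),.04),"driver",cast("scene",(346,274),.02))
E
```

```text
time: 1.43
ee_pos: [0.4501, -0.2499, 0.2185]
tcp_rot: [3.142, -0.0, 2.914]
wrist_force: [0.3, 0.3, -0.8]
opening: 0.997
gripper_force: 0.0
{'mtx': array([[297.31863964,   0.        , 255.56463509],
       [  0.        , 297.31863964, 181.89781354],
       [  0.        ,   0.        ,   1.        ]]), 'R': array([[ 2.25453142e-01,  9.74253981e-01,  2.46947136e-04],
       [ 9.45321368e-01, -2.18819114e-01,  2.41838184e-01],
       [ 2.35665850e-01, -5.42897339e-02, -9.70316563e-01]]), 't': array([ 0.1419759 , -0.50830621,  0.26935775])} [ 0.45006202 -0.24989809  0.21857111] [ 3.14153989e+00 -1.31955786e-04  2.91401431e+00]
can [ 0.73231172 -0.22423245  0.        ] carton [0.78408861 0.04088625 0.04      ] driver [0.76077272 0.21493123 0.02      ]
```

View pics/w1.png

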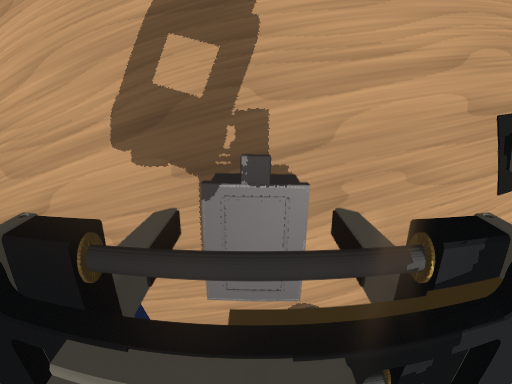

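The wrist view shows the tab between (242,155) and (271,185), with the lid's near edge from (202,183) to (310,184), nicely lined up with the fingers.

Run:
```python
from h import *
a=np.array([.45006,-.2499,.2186]);y=2.91401
R=np.array([[np.cos(y),np.sin(y),0],[np.sin(y),-np.cos(y),0],[0,0,-1]])
for p in [(242,155),(271,155),(241,184),(271,185),(202,183),(310,184),(300,300),(207,299)]:
    X=cast("wrist",p,.079);print(p,X.round(4),(R.T@(X-a)).round(4))
```

```text
(242, 155) [ 0.4279 -0.2592  0.079 ] [ 0.0194 -0.0141  0.1396]
(271, 155) [ 0.4347 -0.2299  0.079 ] [0.0194 0.016  0.1396]
(241, 184) [ 0.4579 -0.2676  0.079 ] [-0.0116 -0.0154  0.1396]
(271, 185) [ 0.4662 -0.2368  0.079 ] [-0.0127  0.0164  0.1396]
(202, 183) [ 0.4474 -0.3081  0.079 ] [-0.0106 -0.0573  0.1396]
(310, 184) [ 0.4746 -0.1957  0.079 ] [-0.0117  0.0584  0.1396]
(300, 300) [ 0.6211 -0.232   0.079 ] [-0.1626  0.056   0.1396]
(207, 299) [ 0.5934 -0.3458  0.079 ] [-0.1613 -0.0611  0.1396]
```

```bash
python3 -m inch '{"linear":[[0.004,0,0.03],[0.004,0,0.06],[0.004,0,0.09],[0.004,0,0.115],[0.004,0,0.135],[0.004,0,0.147],[0.004,0,0.1515],[0.004,0,0.1515],[0.004,0,0.1515]],"yaw":[1,1,1,1,1,1,1,1,1]}' 0 5
python3 -m inch '{"linear":[[0,0,0],[0,0,0],[0,0,0],[0,0,0],[0,0,0],[0,0,0],[0,0,0],[0,0,0],[0,0,0],[0,0,0]],"yaw":[0,0,0,0,0,0,0,0,0,0]}' 1 5
```

```text
time: 2.23
ee_pos: [0.4466, -0.2494, 0.0682]
tcp_rot: [-3.141, 0.001, 2.897]
wrist_force: [-0.2, -0.5, -0.3]
opening: 1.005
gripper_force: 0.0
time: 3.07
ee_pos: [0.4461, -0.2491, 0.0671]
tcp_rot: [-3.142, -0.0, 2.897]
wrist_force: [0.5, 0.3, -0.6]
opening: 0.344
gripper_force: 5.0
```

```bash
python3 -m inch '{"linear":[[0,0,-0.004],[0,0,-0.008],[-0.001,0,-0.013],[-0.001,0,-0.018],[-0.002,0,-0.023],[-0.003,0,-0.028],[-0.004,0,-0.033],[-0.005,0,-0.038],[-0.006,0,-0.043],[-0.008,0,-0.048],[-0.009,0,-0.053],[-0.010,0,-0.057],[-0.010,0,-0.057],[-0.010,0,-0.057],[-0.010,0,-0.057],[-0.010,0,-0.057]],"yaw":[0,0,0,0,0,0,0,0,0,0,0,0,0,0,0,0]}' - 5
python3 - <<'E'
from h import *
a=cv2.cvtColor(read_camera("side"),cv2.COLOR_RGB2BGR)
cv2.imwrite("pics/s2.png",cv2.resize(a[180:360,130:330],(600,540),interpolation=cv2.INTER_CUBIC))
E
```

```text
time: 4.4
ee_pos: [0.4558, -0.2515, 0.1239]
tcp_rot: [3.142, 0.0, 2.897]
wrist_force: [5.2, -1.8, -2.0]
opening: 0.346
gripper_force: 5.0
```

View pics/s2.png

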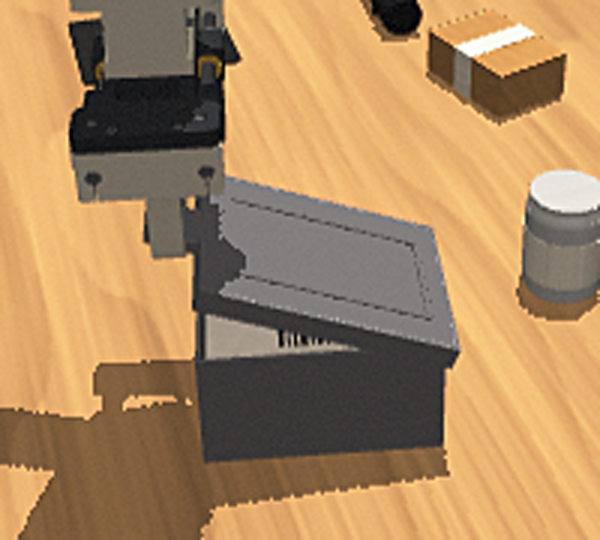

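The side view shows the lid tipped by about 20° with its far edge still on the rim at crop (455,350). A 5 N outward pull shows at the wrist, so I'll ease it, tighten the grip and lift.

```bash
python3 -m inch '{"linear":[[-0.001,0,0],[-0.003,0,0],[-0.003,0,0],[-0.003,0,0],[-0.003,0,0],[-0.003,0,0],[-0.003,0,-0.003],[-0.003,0,-0.008],[-0.003,0,-0.015],[-0.003,0,-0.025],[-0.003,0,-0.035],[-0.003,0,-0.045],[-0.003,0,-0.055],[-0.003,0,-0.065],[-0.003,0,-0.075],[-0.003,0,-0.083],[-0.003,0,-0.088],[-0.003,0,-0.09],[-0.003,0,-0.09]],"yaw":[0,0,0,0,0,0,0,0,0,0,0,0,0,0,0,0,0,0,0]}' - 50
python3 - <<'E'
from h import *
a=cv2.cvtColor(read_camera("side"),cv2.COLOR_RGB2BGR)
cv2.imwrite("pics/s3.png",cv2.resize(a[130:360,100:330],(500,500),interpolation=cv2.INTER_CUBIC))
E
```

```text
time: 6.03
ee_pos: [0.4588, -0.2523, 0.2145]
tcp_rot: [-3.141, 0.0, 2.897]
wrist_force: [0.1, 0.7, -1.8]
opening: 0.338
gripper_force: 50.0
```

View pics/s3.png

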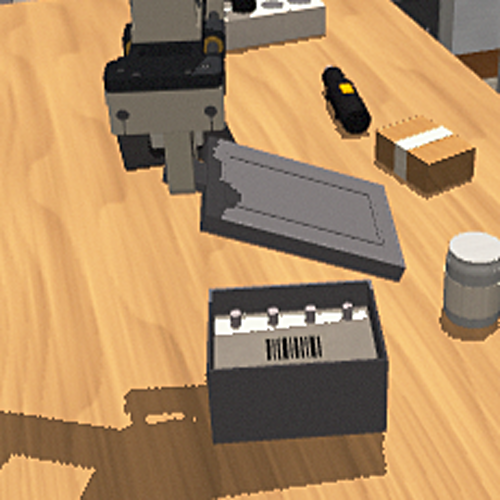

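The lid hangs clear of the tub at about 20°, and the open tub shows the label at crop (293,348). Next I'll carry it over to the free bench.

```bash
python3 -m inch '{"linear":[[0.002,0.01,0],[0.007,0.03,0],[0.013,0.055,0],[0.021,0.085,0],[0.029,0.115,0],[0.036,0.145,0],[0.044,0.175,0],[0.05,0.2,0],[0.055,0.22,0],[0.058,0.232,0],[0.0586,0.235,0],[0.0586,0.235,0.015],[0.0586,0.235,0.035],[0.0586,0.235,0.06],[0.0586,0.235,0.085],[0.0586,0.235,0.11],[0.0586,0.235,0.125],[0.0586,0.235,0.135],[0.0586,0.235,0.14],[0.0586,0.235,0.14]],"yaw":[0,0,0,0,0,0,0,0,0,0,0,0,0,0,0,0,0,0,0,0]}' - 50
```

```text
time: 7.75
ee_pos: [0.4582, -0.0105, 0.073]
tcp_rot: [-3.141, -0.002, 2.897]
wrist_force: [0.5, -0.9, -1.0]
opening: 0.336
gripper_force: 50.0
```

```bash
python3 -m inch '{"linear":[[0,0,0.001],[0,0,0.002],[0,0,0.004],[0,0,0.008],[0,0,0.012],[0,0,0.016],[0.001,0,0.02],[0.002,0,0.024],[0.003,0,0.028],[0.004,0,0.032],[0.005,0,0.036],[0.006,0,0.040],[0.006,0,0.044],[0.007,0,0.048],[0.008,0,0.052],[0.009,0,0.056],[0.009,0,0.060],[0.009,0,0.063],[0.009,0,0.063]],"yaw":[0,0,0,0,0,0,0,0,0,0,0,0,0,0,0,0,0,0,0]}' - 5
```

```text
time: 9.33
ee_pos: [0.4497, -0.0079, 0.0104]
tcp_rot: [-3.141, -0.001, 2.897]
wrist_force: [-0.6, 0.6, -1.0]
opening: 0.345
gripper_force: 5.0
```

Run:
```python
from h import *
a=cv2.cvtColor(read_camera("side"),cv2.COLOR_RGB2BGR)
X=proj("side",[.53,-.03,.03])[0].astype(int);x,y=X-90
cv2.imwrite("pics/s4.png",cv2.resize(a[max(y,0):y+180,max(x,0):x+180],(540,540),interpolation=cv2.INTER_CUBIC))
```

```text
(no output)
```

View pics/s4.png

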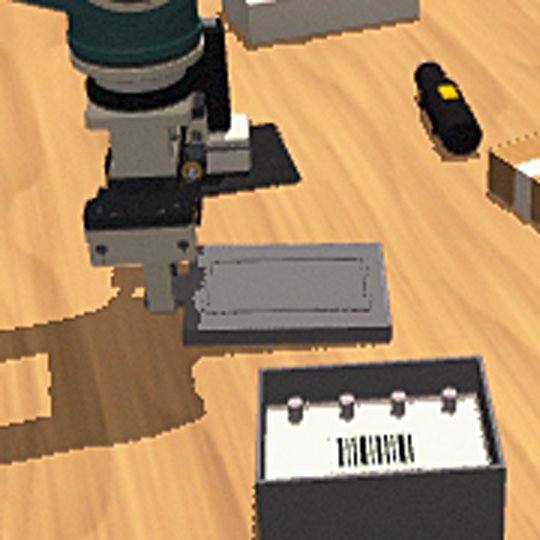

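The lid is almost flat, with only the tab side slightly high. I'll lower the last few mm, release and rise.

```bash
python3 -m inch '{"linear":[[0,0,0.003],[0,0,0.006],[0.001,0,0.007],[0.001,0,0.0075],[0.001,0,0.0075],[0.001,0,0.0075]],"yaw":[0,0,0,0,0,0]}' - 5
python3 -m inch '{"linear":[[0,0,0],[0,0,0],[0,0,0],[0,0,0],[0,0,0],[0,0,0],[0,0,0],[0,0,0]],"yaw":[0,0,0,0,0,0,0,0]}' 0 5
python3 -m inch '{"linear":[[0,0,-0.005],[0,0,-0.02],[0,0,-0.05],[0,0,-0.085],[0,0,-0.12],[0,0,-0.155],[0,0,-0.19],[0,0,-0.215],[0,0,-0.23],[0,0,-0.23]],"yaw":[0,0,0,0,0,0,0,0,0,0]}' 0 5
python3 - <<'E'
from h import *
c={}
for n in("scene","side"):
    a=cv2.cvtColor(read_camera(n),cv2.COLOR_RGB2BGR); cv2.imwrite(f"pics/{n}5.png",a)
    X=proj(n,[.53,-.03,.0])[0].astype(int);x,y=X-60;c[n]=cv2.resize(a[y:y+120,x:x+120],(400,400),interpolation=cv2.INTER_CUBIC);print(n,x,y)
cv2.imwrite("pics/c5.png",np.hstack([c["scene"],c["side"]]))
E
```

```text
time: 9.88
ee_pos: [0.449, -0.0076, 0.0037]
tcp_rot: [-3.142, -0.0, 2.897]
wrist_force: [-0.1, 0.5, -0.3]
opening: 0.35
gripper_force: 5.0
time: 10.55
ee_pos: [0.449, -0.0076, 0.0037]
tcp_rot: [3.142, 0.0, 2.897]
wrist_force: [0.4, -0.1, -0.4]
opening: 0.864
gripper_force: 0.0
time: 11.38
ee_pos: [0.4498, -0.0077, 0.2369]
tcp_rot: [3.141, 0.004, 2.897]
wrist_force: [-0.0, -0.3, 0.0]
opening: 0.999
gripper_force: 0.0
scene 201 127
side 140 181
```

View pics/c5.png

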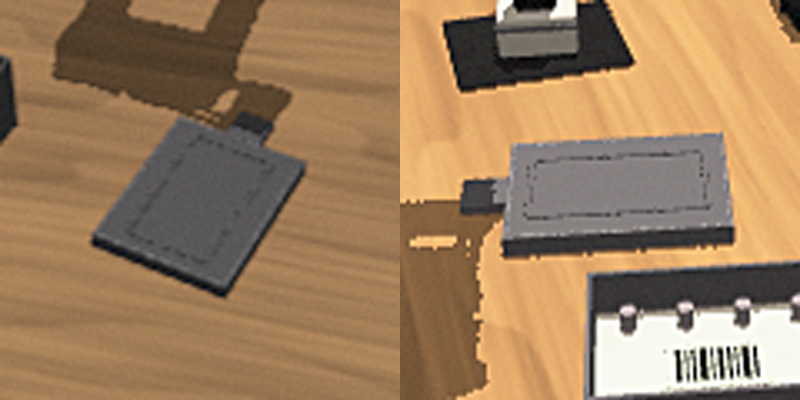

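The lid lies flat on the bench. Next I'll measure the label and go above the reader; the tool's yaw already suits its grip.

```bash
python3 -m inch '{"linear":[[-0.001,0.01,0],[-0.004,0.035,0],[-0.009,0.07,0],[-0.013,0.105,0],[-0.018,0.14,0],[-0.022,0.175,0],[-0.026,0.205,0],[-0.028,0.222,0],[-0.029,0.23,0],[-0.029,0.23,0],[-0.029,0.23,0]],"yaw":[0,0,0,0,0,0,0,0,0,0,0]}' 0 20
python3 - <<'E'
from h import *
for n in("scene","side"):
    g=cv2.cvtColor(read_camera(n),cv2.COLOR_RGB2GRAY)
    c,s=np.cos(-.227),np.sin(-.227)
    box=[[.538+c*x-s*y,-.27+s*x+c*y,.0485] for x,y in((-.032,-.024),(.032,-.024),(.032,.024),(-.032,.024))]
    m=np.zeros_like(g);cv2.fillPoly(m,[proj(n,box).astype(int)],255)
    k=((g<70)&(m>0)).astype(np.uint8);nn,l,st,ce=cv2.connectedComponentsWithStats(cv2.dilate(k,np.ones((3,3))))
    ys,xs=np.where(k); print(n,len(xs),st[1:],(xs.min()+xs.max())/2,xs.mean(),ys.mean(),cast(n,(xs.mean(),ys.mean()),.0485).round(4))
w=read_camera("wrist");cv2.imwrite("pics/w6.png",cv2.cvtColor(w,cv2.COLOR_RGB2BGR))
print(state()["ee_pos"])
E
```

```text
time: 12.4
ee_pos: [0.5325, 0.2079, 0.2331]
tcp_rot: [-3.141, -0.001, 2.897]
wrist_force: [-0.5, 0.2, 0.0]
opening: 1.003
gripper_force: 0.0
scene 22 [[167 155  14  13  95]] 173.5 173.9090909090909 161.13636363636363 [ 0.5364 -0.2722  0.0485]
side 72 [[222 284  27  12 255]] 235.0 235.09722222222223 289.5833333333333 [ 0.5369 -0.2714  0.0485]
[0.53261525 0.20732664 0.23388903]
```

View pics/w6.png

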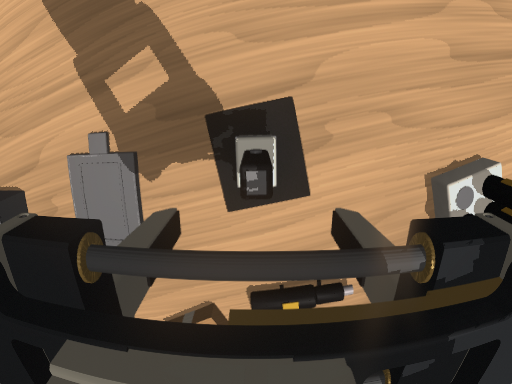

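The wrist view shows the reader's grip top at about (256,180), square to the fingers. The mat's corners are at (205,117), (292,97), (310,193) and (228,212). The label is at (0.537,-0.272).

Run:
```python
from h import *
s=state();a=s["ee_pos"];y=s["tcp_rot"][2]
R=np.array([[np.cos(y),np.sin(y),0],[np.sin(y),-np.cos(y),0],[0,0,-1]])
m=[cast("wrist",p,.004) for p in [(205,117),(292,97),(310,193),(228,212)]];M=np.mean(m,0);print("mat",M,R.T@(M-a))
for p,z in [((256,180),.139),((236,137),.04),((276,136),.04)]:
    X=cast("wrist",p,z);print(X.round(4),(R.T@(X-a)).round(4))
```

```text
mat [0.52964963 0.21272992 0.004     ] [0.00419053 0.00451994 0.22988903]
[0.5293 0.2086 0.139 ] [0.0035 0.0004 0.0949]
[0.4948 0.1924 0.04  ] [ 0.0331 -0.0237  0.1939]
[0.5054 0.2397 0.04  ] [0.0343 0.0248 0.1939]
```

```bash
python3 -m inch '{"linear":[[0.002,0,0.02],[0.002,0,0.045],[0.002,0,0.075],[0.002,0,0.105],[0.002,0,0.13],[0.002,0,0.145],[0.002,0,0.152],[0.002,0,0.154],[0.002,0,0.154]],"yaw":[0,0,0,0,0,0,0,0,0]}' 0 20
python3 -m inch '{"linear":[[0,0,0],[0,0,0],[0,0,0],[0,0,0],[0,0,0],[0,0,0],[0,0,0],[0,0,0],[0,0,0],[0,0,0]],"yaw":[0,0,0,0,0,0,0,0,0,0]}' 1 25
python3 -m inch '{"linear":[[0,0,-0.003],[0,0,-0.01],[0,0,-0.025],[0,0,-0.045],[0,0,-0.07],[0,0,-0.095],[0,0,-0.115],[0,0,-0.13],[0,0,-0.135],[0,0,-0.135]],"yaw":[0,0,0,0,0,0,0,0,0,0]}' - 25
```

```text
time: 13.3
ee_pos: [0.5311, 0.2086, 0.0803]
tcp_rot: [3.141, 0.0, 2.897]
wrist_force: [-0.3, -0.1, -0.7]
opening: 0.998
gripper_force: 0.0
time: 14.13
ee_pos: [0.5308, 0.209, 0.0796]
tcp_rot: [-3.142, -0.0, 2.897]
wrist_force: [-0.6, -0.5, 1.4]
opening: 0.334
gripper_force: 0.6
time: 14.97
ee_pos: [0.5311, 0.2091, 0.2157]
tcp_rot: [3.141, 0.001, 2.897]
wrist_force: [-1.1, -0.3, -3.0]
opening: 0.323
gripper_force: 24.9
```

```bash
python3 -m inch '{"linear":[[-0.002,-0.008,0],[-0.006,-0.024,0],[-0.013,-0.048,0],[-0.021,-0.08,0],[-0.03,-0.115,0],[-0.039,-0.15,0],[-0.049,-0.185,0],[-0.058,-0.22,0],[-0.067,-0.255,0],[-0.076,-0.29,0],[-0.085,-0.325,0],[-0.094,-0.36,0],[-0.103,-0.393,0],[-0.11,-0.42,0],[-0.116,-0.442,0],[-0.12,-0.457,0],[-0.122,-0.465,0],[-0.122,-0.465,0],[-0.122,-0.465,0]],"yaw":[0,0,0,0,0,0,0,0,0,0,0,0,0,0,0,0,0,0,0]}' - 25
python3 - <<'E'
from h import *
c={}
for n in("scene","side"):
    a=cv2.cvtColor(read_camera(n),cv2.COLOR_RGB2BGR)
    X=proj(n,[.537,-.272,.12])[0].astype(int);x,y=np.maximum(X-70,0);c[n]=cv2.resize(a[y:y+140,x:x+140],(400,400),interpolation=cv2.INTER_CUBIC)
    for P in ([.537,-.272,.139],[.537,-.272,.0485]):
        q=((proj(n,P)[0]-[x,y])*400/140).astype(int);cv2.circle(c[n],tuple(map(int,q)),4,(0,0,255),1)
cv2.imwrite("pics/c7.png",np.hstack([c["scene"],c["side"]]))
E
```

```text
time: 16.55
ee_pos: [0.5366, -0.2712, 0.2141]
tcp_rot: [3.141, -0.001, 2.897]
wrist_force: [-0.2, 0.0, -2.4]
opening: 0.324
gripper_force: 24.9
```

View pics/c7.png

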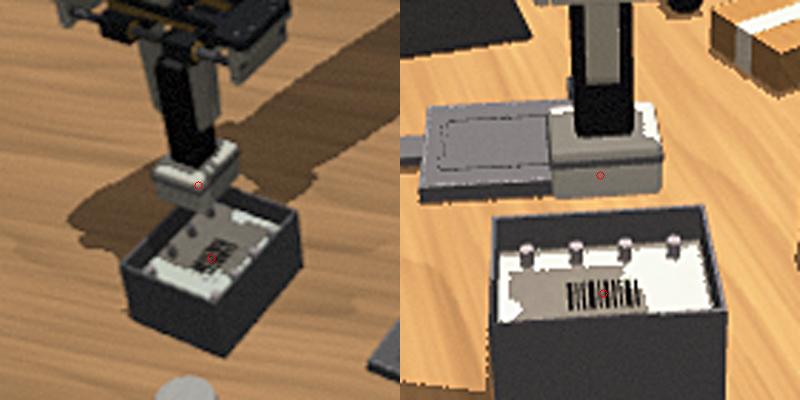

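```bash
python3 -m inch '{"linear":[[0,0,0],[0,0,0],[0,0,0],[0,0,0],[0,0,0],[0,0,0],[0,0,0],[0,0,0],[0,0,0],[0,0,0],[0,0,0],[0,0,0],[0,0,0],[0,0,0],[0,0,0],[0,0,0]],"yaw":[0,0,0,0,0,0,0,0,0,0,0,0,0,0,0,0]}' - 25
```

```text
time: 17.98
ee_pos: [0.5367, -0.2717, 0.2146]
tcp_rot: [3.142, -0.0, 2.897]
wrist_force: [-0.3, 0.0, -2.3]
opening: 0.326
gripper_force: 24.9
```

The reader hangs upright over the label, and it has been held still for 1.4 s. Now back to the mat's centre.

```bash
python3 -m inch '{"linear":[[0.002,0.008,0],[0.006,0.024,0],[0.013,0.048,0],[0.021,0.08,0],[0.03,0.115,0],[0.039,0.15,0],[0.049,0.185,0],[0.058,0.22,0],[0.067,0.255,0],[0.076,0.29,0],[0.085,0.325,0],[0.094,0.36,0],[0.103,0.393,0],[0.11,0.42,0],[0.117,0.445,0],[0.121,0.46,0],[0.1227,0.468,0],[0.1227,0.468,0],[0.1227,0.468,0]],"yaw":[0,0,0,0,0,0,0,0,0,0,0,0,0,0,0,0,0,0,0]}' - 25
python3 -m inch '{"linear":[[0,0,0.015],[0,0,0.035],[0,0,0.06],[0,0,0.085],[0,0,0.105],[0,0,0.118],[0,0,0.124],[0,0,0.128],[0,0,0.131],[0,0,0.133],[0,0,0.134],[0,0,0.134],[0,0,0.134]],"yaw":[0,0,0,0,0,0,0,0,0,0,0,0,0]}' - 25
```

```text
time: 19.57
ee_pos: [0.5305, 0.2122, 0.2146]
tcp_rot: [-3.141, -0.0, 2.898]
wrist_force: [0.5, -0.2, -2.6]
opening: 0.322
gripper_force: 24.9
time: 20.65
ee_pos: [0.5311, 0.2122, 0.0812]
tcp_rot: [3.141, 0.001, 2.897]
wrist_force: [0.0, 0.9, -1.2]
opening: 0.322
gripper_force: 24.9
```

```bash
python3 -m inch '{"linear":[[0,0,0.0005],[0,0,0.001],[0,0,0.001],[0,0,0.001]],"yaw":[0,0,0,0]}' - 5
python3 -m inch '{"linear":[[0,0,0],[0,0,0],[0,0,0],[0,0,0],[0,0,0],[0,0,0],[0,0,0],[0,0,0],[0,0,0]],"yaw":[0,0,0,0,0,0,0,0,0]}' 0 5
python3 -m inch '{"linear":[[0,0,-0.01],[0,0,-0.03],[0,0,-0.06],[0,0,-0.09],[0,0,-0.12],[0,0,-0.145],[0,0,-0.16],[0,0,-0.16],[0,0,-0.16],[0,0,-0.16],[0,0,-0.16]],"yaw":[0,0,0,0,0,0,0,0,0,0,0]}' 0 5
python3 - <<'E'
from h import *
a=cv2.cvtColor(read_camera("side"),cv2.COLOR_RGB2BGR);cv2.imwrite("pics/s8.png",a)
E
```

```text
time: 20.98
ee_pos: [0.5309, 0.2121, 0.0797]
tcp_rot: [3.142, 0.0, 2.897]
wrist_force: [0.1, -0.1, -3.3]
opening: 0.322
gripper_force: 5.0
time: 21.73
ee_pos: [0.5309, 0.2121, 0.0796]
tcp_rot: [3.142, -0.0, 2.897]
wrist_force: [-1.1, -0.1, 0.3]
opening: 0.918
gripper_force: 0.0
time: 22.65
ee_pos: [0.5305, 0.2119, 0.238]
tcp_rot: [-3.14, -0.002, 2.897]
wrist_force: [-0.0, 0.1, -0.5]
opening: 0.996
gripper_force: 0.0
```

View pics/s8.png

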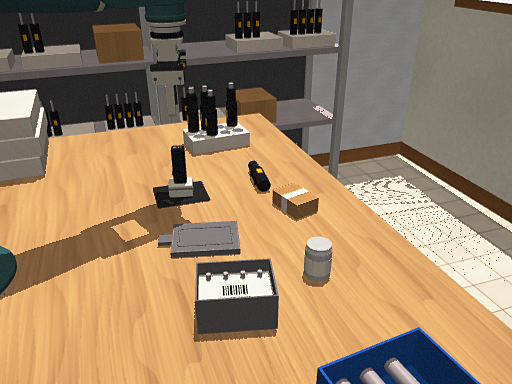

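The reader stands upright at the mat's centre at (180,178), the lid lies flat at (205,240), and the tub and bystanders are where they were.

```bash
python3 -c "
from station import *
print(job_done())"
```

```text
the job is handed in; nothing more can be done
None
```

I handed the job in with every step carried out; no verdict came back. I tipped the lid about 20° on the far rim and laid it flat on the bench. I held the reader still for about 1.4 s, roughly 9 cm above the label, and stood it back at the mat's centre. The tub and the bystanders looked unmoved in the last picture.

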